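Set the jug under the filling stand

ROBOT

A 6-joint arm with a two-finger parallel gripper is mounted at the origin on the work surface. World frame = base frame: x ahead of the robot, y to its left, z up, the work surface at z = 0. Lengths are in m, angles in rad, forces in N, time in s.
With the tool pointing down it reaches from about 0.25 to 0.775 m from the base axis. Payload 4 kg.
Tool frame: the origin (TCP) lies on the centre line of the jaws, within the pads' length; the fingertips stand 8 mm ahead of it and the grasp point (between the pads) lies 11 mm behind it; y points along the fingers, x is the direction in which the jaws open and shut, and the axes are right-handed (so a half turn about y gives the same grasp; the last joint's range is limited). The gripper opens to 94 mm and grips with 3 to 60 N. Pads are 16 mm wide; open, the fingers measure 119 mm over their backs; the gripper's body (75 mm by 177 mm) begins 78 mm behind the grasp point.
Start: joints at [1.077, 0.087, 1.371, -0, 1.684, -0.103], TCP at [0.21, 0.509, 0.214] pointing down, gripper open.
Joint ranges: [-3.1, 3.1], [-0.76, 2.03], [0.27, 2.55], [-1.08, 4.22], [0.17, 2.65], [-2.57, 2.57]. Speed limits (rad/s): [2.79, 2.79, 3.14, 3.14, 3.14, 3.14].

INTERFACE

Orientations are given as [roll, pitch, yaw] about the fixed x, y, z axes, in that order (R = Rz(yaw) Ry(pitch) Rx(roll)).
In Python, from bench import robot gives the robot as it stands.
- The arm moves only by the tool step_arm, never from a script. Its argument "commands" is a list of rows, each an object with "xyz": the shift along the world's x, y, z in m, a list of three; "twist": the turn, a rotation vector about the world's x, y, z in degrees, a list of three. In form: [{"xyz": [tx, ty, tz], "twist": [ax, ay, az]}, ...]. A call has 1 to 12 rows; each row is the pose to reach, as a shift and turn from the pose commanded when the call began; what a row does not reach only later rows make up. A row lasts 1/12 s, in which the tool goes at most 41.7 mm and 7.16 degrees, less where a joint would pass 70% of its speed; a pose out of reach is approached as far as the arm can. A call with a gripper value outside its range is refused whole. "fingers" is the closure in counts, from 0 (fully open) to 255 (shut), set as the call begins (left out, the last holds). The fingers move at their own pace and stop on an object; the grip force is fixed at half the most. Time passes only in rows, so rows that repeat a pose let the fingers close. It gives the time, the measured TCP pose, the force and the opening at its end, in the units of the state.
- robot.get_obs(): the state, without advancing time (a new reading comes with each control period).
- robot.snapshot(name): name is "scene" or "top" or "wrist"; returns (picture, depth): 420x560x3 uint8, red, green, blue; 420x560 float32, m along the optical axis (not along the pixel's ray), 0 where there is no reading.
- robot.camera_info(name): a dict with "fx", "fy", "cx", "cy" (pixels), "k1" (the pictures are not rectified: a ray, as slopes to the right and down, at radius r is drawn at 1 + k1 r^2 times it, then the intrinsics apply), "R" (3x3) and "t" (3): a world point X has camera coordinates R X + t. Camera axes: x right, y down, z forward; pixel columns grow to the right and rows downward; lengths in m; the calibration is good to about 2 mm. A picture is of the moment at which its call begins: read the wrist's pose just before it. camera_info takes no time and is no camera call; for the wrist camera it gives the pose at the moment of the call.
- robot.close_job(): hands the job in, once; it reports no verdict.
The state is a dict: "time": time; "joint_positions": joint angles; "qvel": joint speeds; "joint_torque": joint torques, N m; "tool_pos": TCP position; "ee_rot": TCP orientation; "wrist_force": force on the tool from outside, world axes, zero at the start; "wrist_torque": the same for the moment, N m; "width": finger opening in m.
Only numpy, scipy, OpenCV 4.12 (cv2) and the standard library are available. Lean on these libraries where they do the work, as an engineer would, in place of code of your own. Each camera call takes 0.05 s, during which the arm holds its last target.

TASK

Lift the steel jug with the handle out of its crate by the rim and stand it upright on the free bench, then let go. Take it again by its handle and set it in the orange drip tray of the filling stand, squarely under the outlet, with the handle pointing straight out of the open front. Never tip the jug over, and leave the other things where they stand.

Things in the scene. Friction and masses are not known exactly. Their poses are not given: they have to be found in the camera images.
- jug: The jug to move: plain steel, round, 140 mm tall, about 0.25 kg, the only vessel with a handle. Origin at the centre of its underside, z up, handle on its -x side. Body 92 mm outside diameter, wall 4 mm; starts upright in a crate cell, handle tucked in a corner below the crate's top edge, rim clear above it
- jug_grip (a point): point in the upright bar of the jug's D-shaped handle, 88 mm along -x from the jug's axis and 85 mm up. The bar is 12 mm wide (jug y) and 14 mm deep (jug x) and runs from 40 to 110 mm up; two level arms 12 mm thick join it to the body at 46 and 104 mm up
- jug_rim (a point): centre of the jug's mouth, 140 mm above its underside. The top 20 mm of the jug is a thick rim band, 100 mm outside and 84 mm inside diameter, so 8 mm thick
- crate: Fixed grey plastic crate, open on top, 315 mm (x) by 160 mm (y), 118 mm high, walls and floor 5 mm; a divider across the middle makes two cells of 150 by 150 mm, side by side along its x. Origin at the centre of its underside
- stand: Fixed filling stand: a grey board on four thin posts, a squat round black tank on top, centred over the outlet, 351 mm high in all. Origin on the bench straight below the outlet, z up; the open front faces its -x. Posts 16 mm square centred at x -55 and +42 mm, y -125 and +125 mm. An orange outlet hangs below the board, down to 186 mm up
- stand_edge (a point): middle of the lower front edge of the stand's board, 65 mm in front (-x) of the outlet's axis and 200 mm up; the board is 15 mm thick, reaches back to 52 mm behind the outlet's axis and 135 mm to either side
- stand_mark (a point): centre of the flat black round mark, 100 mm across, on the floor of the orange drip tray, straight below the outlet, 4 mm above the bench: the jug's underside centre belongs here. The fixed tray is 130 by 130 mm outside, its rim 4 mm thick and 14 mm high above the bench
- beaker: Bystander in the other cell of the crate: plain steel beaker without handle, 96 mm across the rim, 140 mm tall. Origin at the centre of its underside
- dev_tank: Bystander: black film developing tank, 100 mm across, 120 mm tall. Origin under its centre
- white_bottle: Bystander: white bottle, 68 mm across, 160 mm tall. Origin under its centre
- amber_bottle: Bystander: amber bottle, 60 mm across, 130 mm tall. Origin under its centre
- film_can: Bystander: small black film can, 32 mm across, 50 mm tall. Origin under its centre
- reel: Bystander: white disc-shaped film reel lying flat, 90 mm across, 30 mm high. Origin under its centre
Not all that is in view belongs to the job. Leave any purple look-alike of the jug alone.

How it is judged:
By the outcome, as a careful person would: the job done as asked, in the order asked, and still so for the second after the job is handed in, with the robot touching nothing.
It also fails if it takes over 64 s, if anything falls off the work surface, if the arm or the gripper's body presses on something with over 40 N, if the wrist force passes 120 N, or if a joint passes its speed limit or range.

## Working session

There is one attempt and no reset: what is moved stays moved. The work goes in short steps, Python scripts to look and compute and a tool call to move; the robot and the scene stay as the last step left them, time stands still between calls to the robot, and variables do not carry over. Pictures are saved under pics/ and viewed, and the job is handed in when it is done.

Besides the shell and the picture viewer there is one more tool, called by a JSON object that holds its "method" and its "body", one argument or row to a line. step_arm: Moves the arm, as the interface text tells. Its arguments: {"type":"object","properties":{"commands":{"type":"array"},"fingers":{"type":"number"}},"required":["commands"]}

```bash
ls; mkdir -p pics
cat > h.py <<'E'
import numpy as np, cv2
from bench import robot
def snap(n,f):
    ci=robot.camera_info(n); p,d=robot.snapshot(n)
    cv2.imwrite('pics/%s.png'%f,p[:,:,::-1]); np.savez('pics/%s.npz'%f,p=p,d=d,**{k:np.array(v) for k,v in ci.items()})
    return p,d,ci
def load(f): 
    z=np.load('pics/%s.npz'%f); return z['p'],z['d'],z
def ray(ci,u,v):
    K=np.array([[ci['fx'],0,ci['cx']],[0,ci['fy'],ci['cy']],[0,0,1]],float)
    q=cv2.undistortPoints(np.array([[[u,v]]],float) if np.isscalar(u) else np.stack([u,v],-1).astype(float)[:,None],K,np.array([float(ci['k1']),0,0,0]))[:,0]
    return np.c_[q,np.ones(len(q))]
def cloud(ci,d,u,v):
    r=ray(ci,u,v)*d[v,u][:,None]
    return (r-np.asarray(ci['t']))@np.asarray(ci['R'])
def onplane(ci,u,v,z):
    R=np.asarray(ci['R']); r=ray(ci,u,v)@R; c=-R.T@np.asarray(ci['t'])
    return c+r*((z-c[2])/r[:,2:])
E
python3 - <<'E'
from h import *
for n in ['scene','top','wrist']: snap(n,n+'0')
o=robot.get_obs(); print({k:np.round(v,3) for k,v in o.items()}); print(robot.camera_info('top'))
E
```

```text
pics
{'time': np.float64(0.15), 'joint_positions': array([ 1.077,  0.088,  1.372, -0.   ,  1.684, -0.103]), 'qvel': array([-0.001, -0.001, -0.005,  0.001, -0.   , -0.   ]), 'joint_torque': array([ 2.0000e-03, -3.4064e+01, -3.0279e+01,  7.2000e-02,  3.1000e-02,
       -0.0000e+00]), 'tool_pos': array([0.209, 0.508, 0.213]), 'ee_rot': array([-1.571,  0.002,  1.18 ]), 'wrist_force': array([ 0.364,  0.203, -0.136]), 'wrist_torque': array([ 0.038,  0.019, -0.005]), 'width': np.float64(0.094)}
{'fx': 524.2141702764814, 'fy': 524.2141702764814, 'cx': 285.36576162839805, 'cy': 200.0259857102296, 'k1': -0.14495938340357956, 'R': array([[ 0.00441105, -0.99996239, -0.00746749],
       [-0.99500975, -0.00364458, -0.09971113],
       [ 0.09968017,  0.00787006, -0.99498841]]), 't': array([0.02816421, 0.48545839, 1.47899133])}
```

View pics/scene0.png

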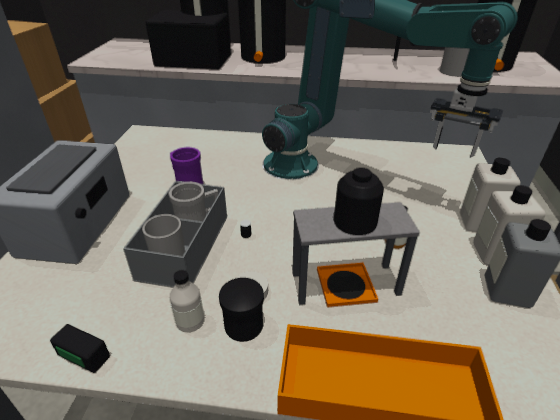

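View pics/top0.png

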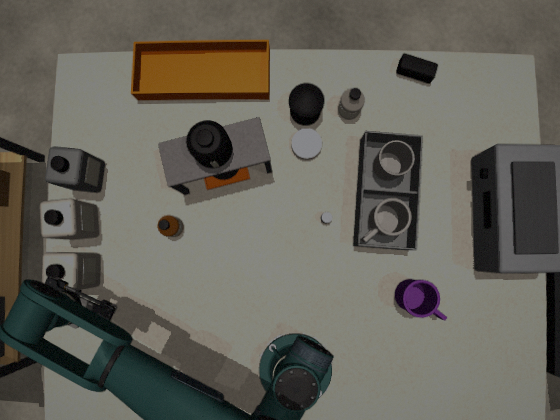

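View pics/wrist0.png

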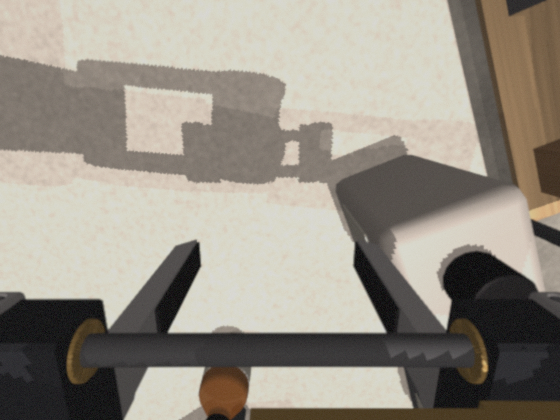

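The top view shows the jug in the near crate cell at about (390,215), with its handle toward (365,240). The stand is at about (215,150), with the tray showing at (227,180) and its front facing the robot. Next I measure these.

Run:
```python
from h import *
p,d,ci=load('top0')
print('cam',-ci['R'].T@ci['t'])
v,u=np.mgrid[0:420,0:560]; u=u.ravel();v=v.ravel()
X=cloud(ci,d,u,v).reshape(420,560,3)
np.save('pics/top0_X.npy',X)
# bench height
print('bench z',[X[r,c,2].round(4) for r,c in [(300,200),(220,280),(120,350)]])
def rep(n,r0,r1,c0,c1,z0,z1):
    b=X[r0:r1,c0:c1]; m=(b[...,2]>z0)&(b[...,2]<z1)&(d[r0:r1,c0:c1]>0); q=b[m][:,:2]
    if len(q)<5: print(n,len(q)); return
    (cx,cy),rad=cv2.minEnclosingCircle(q.astype(np.float32)); rc=cv2.minAreaRect(q.astype(np.float32))
    print(n,len(q),'circ',round(cx,4),round(cy,4),round(rad,4),'rect',np.round(rc[0],4),np.round(rc[1],4),round(rc[2],2),'zmed',np.median(b[m][:,2]).round(4))
rep('rim jug',190,245,360,418,.135,.16)
rep('rim beaker',135,190,370,420,.135,.16)
rep('crate',120,260,345,430,.108,.123)
rep('board',110,205,150,285,.205,.222)
rep('tank top',110,205,150,285,.25,.40)
rep('handle',190,255,350,418,.06,.117)
rep('amber',205,245,150,190,.03,.2)
rep('can',205,230,315,335,.03,.1)
rep('reel',125,165,285,325,.015,.06)
rep('dev',75,130,285,330,.1,.2)
rep('white',80,125,335,370,.1,.2)
rep('purple',270,325,390,450,.125,.16)
```

```text
cam [0.33548549 0.0182927  1.52019514]
bench z [np.float64(0.002), np.float64(0.0051), np.float64(-0.001)]
rim jug 373 circ 0.4315 -0.2539 0.0516 rect [ 0.4309 -0.2531] [0.0965 0.1012] 25.5 zmed 0.1449
rim beaker 259 circ 0.5887 -0.2675 0.0496 rect [ 0.5886 -0.2673] [0.0949 0.097 ] 24.99 zmed 0.145
crate 961 circ 0.5064 -0.2543 0.1743 rect [ 0.506  -0.2563] [0.1636 0.3156] 86.18 zmed 0.1169
board 3408 circ 0.5899 0.2119 0.1458 rect [0.5897 0.2126] [0.1207 0.271 ] 14.72 zmed 0.2157
tank top 1584 circ 0.5954 0.2134 0.0511 rect [0.5947 0.2133] [0.099  0.0983] 45.45 zmed 0.3322
handle 951 circ 0.4334 -0.2493 0.1134 rect [ 0.4321 -0.2494] [0.1599 0.1676] 86.36 zmed 0.0934
amber 441 circ 0.4086 0.3552 0.0314 rect [0.4084 0.3539] [0.0587 0.06  ] 28.61 zmed 0.0921
can 98 circ 0.4342 -0.0863 0.0158 rect [ 0.435  -0.0858] [0.0261 0.0312] 44.18 zmed 0.0501
reel 766 circ 0.6505 -0.0298 0.0462 rect [ 0.6501 -0.0302] [0.0877 0.0898] 60.87 zmed 0.0309
dev 1032 circ 0.7553 -0.0279 0.0512 rect [ 0.7554 -0.0279] [0.1012 0.097 ] 0.18 zmed 0.1181
white 418 circ 0.7608 -0.1558 0.0339 rect [ 0.7573 -0.1532] [0.0645 0.0591] 68.82 zmed 0.1185
purple 407 circ 0.2162 -0.3295 0.0516 rect [ 0.2157 -0.3291] [0.097  0.1002] 27.91 zmed 0.1393
```

Run:
```python
from h import *
p,d,ci=load('top0')
cv2.imwrite('pics/crop.png',cv2.resize(p[120:260,340:430,::-1],None,fx=4,fy=4,interpolation=cv2.INTER_CUBIC))
p,d,ci=load('scene0')
cv2.imwrite('pics/crop2.png',cv2.resize(p[150:320,260:440,::-1],None,fx=3,fy=3,interpolation=cv2.INTER_CUBIC))
print('cam',-ci['R'].T@ci['t'])
m=cv2.inRange(cv2.cvtColor(p,cv2.COLOR_RGB2HSV),(5,150,100),(25,255,255)); m[:255]=0;m[310:]=0;m[:,:300]=0;m[:,390:]=0
c=max(cv2.findContours(m,0,2)[0],key=cv2.contourArea)[:,0]
print(cv2.boundingRect(c))
q=onplane(ci,c[:,0],c[:,1],.014)[:,:2].astype(np.float32); print('tray rim', cv2.minAreaRect(q))
```

```text
cam [1.33718302 0.13472518 0.80184048]
(317, 262, 61, 45)
tray rim ((0.6013162136077881, 0.2119446098804474), (0.13837629556655884, 0.131387859582901), 14.654888153076172)
```

View pics/crop.png

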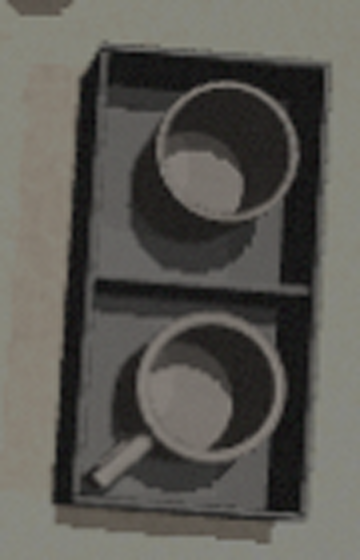

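View pics/crop2.png

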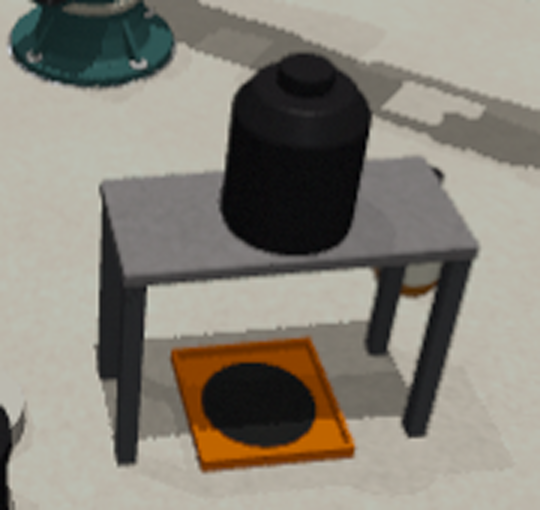

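Run:
```python
from h import *
X=np.load('pics/top0_X.npy');p,d,ci=load('top0')
b=X[220:255,350:385]; m=(b[...,2]>.1)&(b[...,2]<.114)
rel=b-np.array([.431,-.2535,0]); ang=np.deg2rad(0)
# crate inside coordinates: exclude walls: crate axes
th=np.deg2rad(86.18-90)
c=np.array([.506,-.2563]); a=np.array([np.cos(th),np.sin(th)]); n=np.array([-a[1],a[0]])
x=(b[...,:2]-c)@a; y=(b[...,:2]-c)@n
k=m&(x>-.148)&(y<.07)
r=np.hypot(rel[...,0],rel[...,1]); k&=r>.055
print(k.sum(), np.c_[np.rad2deg(np.arctan2(rel[...,1],rel[...,0]))[k].round(1), r[k].round(3), b[k][:,2].round(3)][:60])
# pixel method: handle pixel arm at z=.110+.005
print('crate yaw',np.rad2deg(th))
```

```text
25 [[1.239e+02 6.200e-02 1.090e-01]
 [1.252e+02 6.000e-02 1.120e-01]
 [1.244e+02 6.600e-02 1.110e-01]
 [1.256e+02 6.400e-02 1.140e-01]
 [1.295e+02 6.700e-02 1.100e-01]
 [1.283e+02 7.300e-02 1.130e-01]
 [1.342e+02 6.500e-02 1.140e-01]
 [1.274e+02 7.900e-02 1.140e-01]
 [1.286e+02 7.700e-02 1.130e-01]
 [1.299e+02 7.500e-02 1.130e-01]
 [1.269e+02 8.400e-02 1.060e-01]
 [1.303e+02 7.800e-02 1.090e-01]
 [1.329e+02 7.500e-02 1.120e-01]
 [1.345e+02 7.200e-02 1.090e-01]
 [1.272e+02 8.800e-02 1.080e-01]
 [1.292e+02 8.500e-02 1.110e-01]
 [1.316e+02 8.100e-02 1.120e-01]
 [1.328e+02 7.900e-02 1.140e-01]
 [1.342e+02 7.700e-02 1.130e-01]
 [1.274e+02 9.300e-02 1.100e-01]
 [1.307e+02 8.600e-02 1.100e-01]
 [1.298e+02 9.200e-02 1.090e-01]
 [1.307e+02 9.000e-02 1.130e-01]
 [1.314e+02 9.300e-02 1.000e-01]
 [1.335e+02 9.300e-02 1.070e-01]]
crate yaw -3.819999999999993
```

The rim, crate, tank and board all match their given sizes and heights. The jug axis is at (.431,-.2535) with the handle at azimuth ≈130°. The stand origin is at (.5955,.2138) with yaw 14.7°. Plan:
1. Grip the rim opposite the handle, at azimuth -50°.
2. Stand the jug on the bench at about (.47,0) with the handle toward the robot.
3. Take the handle with the tool tilted forward, so the gripper stays clear of the board.

{"method": "step_arm", "body": {
  "commands": [
    {"xyz": [0.02, -0.03, 0.01], "twist": [0, 0, -5]},
    {"xyz": [0.035, -0.06, 0.02], "twist": [0, 0, -10]},
    {"xyz": [0.05, -0.095, 0.03], "twist": [0, 0, -15]},
    {"xyz": [0.065, -0.13, 0.04], "twist": [0, 0, -20]},
    {"xyz": [0.08, -0.165, 0.05], "twist": [0, 0, -25]},
    {"xyz": [0.095, -0.2, 0.06], "twist": [0, 0, -30]},
    {"xyz": [0.11, -0.235, 0.06], "twist": [0, 0, -35]},
    {"xyz": [0.125, -0.27, 0.06], "twist": [0, 0, -40]},
    {"xyz": [0.14, -0.305, 0.06], "twist": [0, 0, -45]},
    {"xyz": [0.155, -0.34, 0.06], "twist": [0, 0, -50]},
    {"xyz": [0.17, -0.375, 0.06], "twist": [0, 0, -55]},
    {"xyz": [0.18, -0.41, 0.06], "twist": [0, 0, -60]}
  ],
  "fingers": 130
}}

```text
time: 1.15
tool_pos: [0.39, 0.0966, 0.2732]
ee_rot: [-1.571, -0.0, 0.128]
wrist_force: [0.5, 0.1, 0.2]
width: 0.0459
```

{"method": "step_arm", "body": {
  "commands": [
    {"xyz": [0.0, -0.035, 0], "twist": [0, 0, -5]},
    {"xyz": [0.01, -0.07, 0], "twist": [0, 0, -10]},
    {"xyz": [0.015, -0.11, 0], "twist": [0, 0, -15]},
    {"xyz": [0.02, -0.15, 0], "twist": [0, 0, -20]},
    {"xyz": [0.03, -0.19, 0], "twist": [0, 0, -26]},
    {"xyz": [0.04, -0.23, 0], "twist": [0, 0, -32]},
    {"xyz": [0.05, -0.27, 0], "twist": [0, 0, -38]},
    {"xyz": [0.055, -0.3, 0], "twist": [0, 0, -44]},
    {"xyz": [0.06, -0.33, 0], "twist": [0, 0, -50]},
    {"xyz": [0.065, -0.36, 0], "twist": [0, 0, -54]},
    {"xyz": [0.07, -0.385, 0], "twist": [0, 0, -57.5]},
    {"xyz": [0.07, -0.385, 0], "twist": [0, 0, -57.5]}
  ]
}}

```text
time: 2.15
tool_pos: [0.4593, -0.2905, 0.2715]
ee_rot: [-1.573, 0.001, -0.877]
wrist_force: [-0.3, 0.2, -0.3]
width: 0.0461
```

Run:
```python
from h import *
p,d,ci=snap('wrist','w1')
o=robot.get_obs(); print(o['tool_pos'],o['ee_rot'],o['joint_positions'])
v,u=np.mgrid[0:420,0:560]; X=cloud(ci,d,u.ravel(),v.ravel()).reshape(420,560,3)
print('cam',-ci['R'].T@ci['t'])
m=(X[...,2]>.138)&(X[...,2]<.15)&(d>0)&(np.hypot(X[...,0]-.431,X[...,1]+.2535)<.065)
q=X[m]; A=np.c_[2*q[:,:2],np.ones(len(q))]; s=np.linalg.lstsq(A,(q[:,:2]**2).sum(1),rcond=None)[0]
print('rim',m.sum(),s[:2],np.sqrt(s[2]+s[:2]@s[:2]),np.median(q[:,2]), q[:,:2].min(0),q[:,:2].max(0))
```

```text
[ 0.45915804 -0.28814102  0.27189144] [-1.57146625  0.00276068 -0.87339997] [-6.64974962e-01  6.78494513e-02  1.27674732e+00 -8.64489791e-05
  1.79983544e+00  2.08404571e-01]
cam [ 0.5233309  -0.23856124  0.44182992]
rim 2433 [ 0.43182591 -0.25460033] 0.045444612100876434 0.1440130269398323 [ 0.38126194 -0.30475891] [ 0.48081441 -0.20520638]
```

View pics/w1.png

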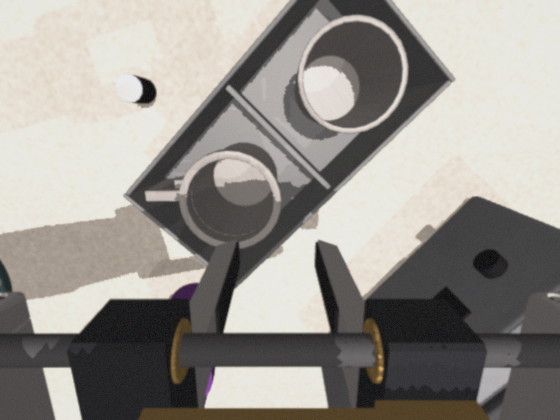

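The wrist view shows the jug rim centred at about (230,200) and the handle straight left at (160,193), so it lies along the jaw axis as planned. The rim fit agrees with the top view within 1 mm. Descending.

{"method": "step_arm", "body": {
  "commands": [
    {"xyz": [0.001, 0, -0.015]},
    {"xyz": [0.002, -0.001, -0.03]},
    {"xyz": [0.002, -0.001, -0.045]},
    {"xyz": [0.002, -0.001, -0.06]},
    {"xyz": [0.002, -0.001, -0.075]},
    {"xyz": [0.002, -0.001, -0.09]},
    {"xyz": [0.002, -0.001, -0.105]},
    {"xyz": [0.002, -0.001, -0.115]},
    {"xyz": [0.002, -0.001, -0.125]},
    {"xyz": [0.002, -0.001, -0.132]},
    {"xyz": [0.002, -0.001, -0.139]},
    {"xyz": [0.002, -0.001, -0.141]}
  ]
}}

```text
validation failed for argument at $.co...
```

{"method": "step_arm", "body": {
  "commands": [
    {"xyz": [0, 0, 0]},
    {"xyz": [0, 0, 0]},
    {"xyz": [0, 0, 0]},
    {"xyz": [0, 0, 0]},
    {"xyz": [0, 0, 0]},
    {"xyz": [0, 0, 0]},
    {"xyz": [0, 0, 0]},
    {"xyz": [0, 0, 0]}
  ],
  "fingers": 255
}}

```text
validation failed for argument at $.co...
```

{"method": "step_arm", "body": {
  "commands": [
    {"xyz": [0.001, 0, -0.015], "twist": [0, 0, 0]},
    {"xyz": [0.002, -0.001, -0.03], "twist": [0, 0, 0]},
    {"xyz": [0.002, -0.001, -0.045], "twist": [0, 0, 0]},
    {"xyz": [0.002, -0.001, -0.06], "twist": [0, 0, 0]},
    {"xyz": [0.002, -0.001, -0.075], "twist": [0, 0, 0]},
    {"xyz": [0.002, -0.001, -0.09], "twist": [0, 0, 0]},
    {"xyz": [0.002, -0.001, -0.105], "twist": [0, 0, 0]},
    {"xyz": [0.002, -0.001, -0.115], "twist": [0, 0, 0]},
    {"xyz": [0.002, -0.001, -0.125], "twist": [0, 0, 0]},
    {"xyz": [0.002, -0.001, -0.132], "twist": [0, 0, 0]},
    {"xyz": [0.002, -0.001, -0.139], "twist": [0, 0, 0]},
    {"xyz": [0.002, -0.001, -0.141], "twist": [0, 0, 0]}
  ]
}}

```text
time: 3.2
tool_pos: [0.4612, -0.287, 0.1315]
ee_rot: [-1.571, 0.001, -0.87]
wrist_force: [0.2, -0.7, -0.4]
width: 0.0462
```

{"method": "step_arm", "body": {
  "commands": [
    {"xyz": [0, 0, 0], "twist": [0, 0, 0]},
    {"xyz": [0, 0, 0], "twist": [0, 0, 0]},
    {"xyz": [0, 0, 0], "twist": [0, 0, 0]},
    {"xyz": [0, 0, 0], "twist": [0, 0, 0]},
    {"xyz": [0, 0, 0], "twist": [0, 0, 0]},
    {"xyz": [0, 0, 0], "twist": [0, 0, 0]},
    {"xyz": [0, 0, 0], "twist": [0, 0, 0]},
    {"xyz": [0, 0, 0], "twist": [0, 0, 0]}
  ],
  "fingers": 255
}}

```text
time: 3.87
tool_pos: [0.4618, -0.2876, 0.1328]
ee_rot: [-1.571, -0.001, -0.871]
wrist_force: [0.5, -0.2, 1.3]
width: 0.007
```

Both jaws are on the rim (width 7 mm). Lifting.

{"method": "step_arm", "body": {
  "commands": [
    {"xyz": [0, 0, 0.005], "twist": [0, 0, 0]},
    {"xyz": [0, 0, 0.013], "twist": [0, 0, 0]},
    {"xyz": [0, 0, 0.025], "twist": [0, 0, 0]},
    {"xyz": [0, 0, 0.04], "twist": [0, 0, 0]},
    {"xyz": [0, 0, 0.055], "twist": [0, 0, 0]},
    {"xyz": [0, 0, 0.07], "twist": [0, 0, 0]},
    {"xyz": [0, 0, 0.085], "twist": [0, 0, 0]},
    {"xyz": [0, 0, 0.1], "twist": [0, 0, 0]},
    {"xyz": [0, 0, 0.115], "twist": [0, 0, 0]},
    {"xyz": [0, 0, 0.13], "twist": [0, 0, 0]},
    {"xyz": [0, 0, 0.14], "twist": [0, 0, 0]},
    {"xyz": [0, 0, 0.145], "twist": [0, 0, 0]}
  ]
}}

```text
time: 4.87
tool_pos: [0.462, -0.2878, 0.2803]
ee_rot: [-1.57, -0.004, -0.871]
wrist_force: [0.2, -0.5, -2.6]
width: 0.0065
```

Run:
```python
from h import *
snap('scene','s2'); snap('wrist','w2'); o=robot.get_obs(); print(o['tool_pos'],o['ee_rot'],o['wrist_force'],o['wrist_torque'],o['width'])
```

```text
[ 0.46187666 -0.28771395  0.27898207] [-1.57026223 -0.00257081 -0.87073151] [ 0.11558371 -0.65542733 -2.6666971 ] [-0.11922016  0.08586927 -0.01045589] 0.006806686589517039
```

View pics/s2.png

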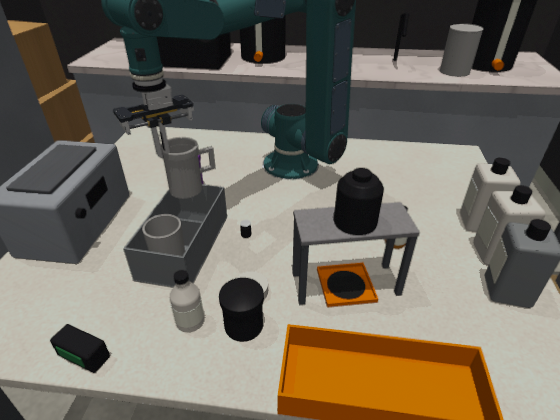

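View pics/w2.png

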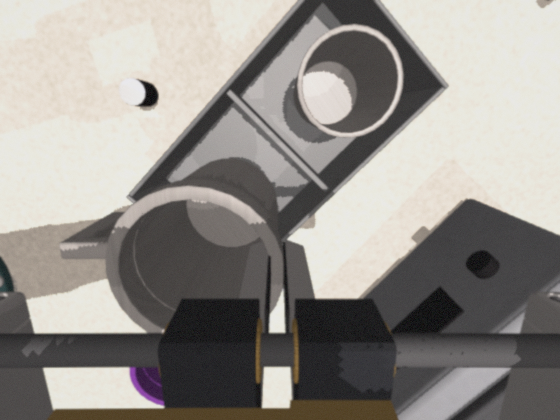

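The jug hangs upright at about (185,165), with its handle clear of the crate at (208,160). Carrying it to the free bench and turning the handle toward the robot.

{"method": "step_arm", "body": {
  "commands": [
    {"xyz": [0.003, 0.012, 0], "twist": [0, 0, 3]},
    {"xyz": [0.007, 0.035, 0], "twist": [0, 0, 7]},
    {"xyz": [0.012, 0.06, 0], "twist": [0, 0, 12]},
    {"xyz": [0.017, 0.09, 0], "twist": [0, 0, 17]},
    {"xyz": [0.022, 0.12, 0], "twist": [0, 0, 22]},
    {"xyz": [0.028, 0.15, 0], "twist": [0, 0, 28]},
    {"xyz": [0.033, 0.18, 0], "twist": [0, 0, 34]},
    {"xyz": [0.039, 0.21, 0], "twist": [0, 0, 40]},
    {"xyz": [0.045, 0.24, 0], "twist": [0, 0, 46]},
    {"xyz": [0.05, 0.265, 0], "twist": [0, 0, 51]},
    {"xyz": [0.053, 0.285, 0], "twist": [0, 0, 55]},
    {"xyz": [0.054, 0.293, 0], "twist": [0, 0, 56]}
  ]
}}

```text
time: 5.97
tool_pos: [0.5152, 0.0082, 0.2762]
ee_rot: [-1.569, 0.002, 0.112]
wrist_force: [-0.9, 0.3, -1.7]
width: 0.0066
```

{"method": "step_arm", "body": {
  "commands": [
    {"xyz": [0, 0, -0.005], "twist": [0, 0, 0]},
    {"xyz": [0, 0, -0.015], "twist": [0, 0, 0]},
    {"xyz": [0, 0, -0.03], "twist": [0, 0, 0]},
    {"xyz": [0, 0, -0.045], "twist": [0, 0, 0]},
    {"xyz": [0, 0, -0.06], "twist": [0, 0, 0]},
    {"xyz": [0, 0, -0.075], "twist": [0, 0, 0]},
    {"xyz": [0, 0, -0.09], "twist": [0, 0, 0]},
    {"xyz": [0, 0, -0.105], "twist": [0, 0, 0]},
    {"xyz": [0, 0, -0.12], "twist": [0, 0, 0]},
    {"xyz": [0, 0, -0.13], "twist": [0, 0, 0]},
    {"xyz": [0, 0, -0.138], "twist": [0, 0, 0]},
    {"xyz": [0, 0, -0.14], "twist": [0, 0, 0]}
  ]
}}

```text
time: 6.97
tool_pos: [0.5143, 0.0047, 0.1353]
ee_rot: [-1.57, 0.004, 0.105]
wrist_force: [-0.5, -0.4, -2.0]
width: 0.007
```

{"method": "step_arm", "body": {
  "commands": [
    {"xyz": [0, 0, -0.002], "twist": [0, 0, 0]},
    {"xyz": [0, 0, -0.004], "twist": [0, 0, 0]},
    {"xyz": [0, 0, -0.005], "twist": [0, 0, 0]},
    {"xyz": [0, 0, -0.006], "twist": [0, 0, 0]},
    {"xyz": [0, 0, -0.007], "twist": [0, 0, 0]},
    {"xyz": [0, 0, -0.007], "twist": [0, 0, 0]}
  ]
}}

```text
time: 7.47
tool_pos: [0.5156, 0.0056, 0.1307]
ee_rot: [-1.571, -0.0, 0.107]
wrist_force: [0.1, 0.2, -1.6]
width: 0.0069
```

{"method": "step_arm", "body": {
  "commands": [
    {"xyz": [0, 0, -0.001], "twist": [0, 0, 0]},
    {"xyz": [0, 0, -0.001], "twist": [0, 0, 0]}
  ]
}}

```text
time: 7.63
tool_pos: [0.5155, 0.0056, 0.1295]
ee_rot: [-1.571, -0.0, 0.107]
wrist_force: [0.3, 0.5, -1.7]
width: 0.0064
```

{"method": "step_arm", "body": {
  "commands": [
    {"xyz": [0, 0, -0.001], "twist": [0, 0, 0]},
    {"xyz": [0, 0, -0.0015], "twist": [0, 0, 0]},
    {"xyz": [0, 0, -0.002], "twist": [0, 0, 0]}
  ]
}}

```text
time: 7.88
tool_pos: [0.5157, 0.0056, 0.1278]
ee_rot: [-1.571, -0.0, 0.107]
wrist_force: [-0.8, 0.5, 1.6]
width: 0.0068
```

The force changed by 3.3 N, so the jug is standing on the bench. Releasing.

{"method": "step_arm", "body": {
  "commands": [
    {"xyz": [0, 0, 0], "twist": [0, 0, 0]},
    {"xyz": [0, 0, 0], "twist": [0, 0, 0]},
    {"xyz": [0, 0, 0], "twist": [0, 0, 0]},
    {"xyz": [0, 0, 0], "twist": [0, 0, 0]},
    {"xyz": [0, 0, 0], "twist": [0, 0, 0]},
    {"xyz": [0, 0, 0], "twist": [0, 0, 0]}
  ],
  "fingers": 150
}}

```text
time: 8.38
tool_pos: [0.5155, 0.0056, 0.1275]
ee_rot: [-1.571, 0.0, 0.107]
wrist_force: [-0.0, -0.5, 0.8]
width: 0.0385
```

{"method": "step_arm", "body": {
  "commands": [
    {"xyz": [0, 0, 0.01], "twist": [0, 0, 0]},
    {"xyz": [0, 0, 0.025], "twist": [0, 0, 0]},
    {"xyz": [0, 0, 0.05], "twist": [0, 0, 0]},
    {"xyz": [0, 0, 0.08], "twist": [0, 0, 0]},
    {"xyz": [-0.02, 0, 0.11], "twist": [0, 0, 0]},
    {"xyz": [-0.05, 0, 0.14], "twist": [0, 0, 0]},
    {"xyz": [-0.08, 0, 0.16], "twist": [0, 0, 7]},
    {"xyz": [-0.11, 0, 0.16], "twist": [0, 0, 14]},
    {"xyz": [-0.14, 0, 0.16], "twist": [0, 0, 21]},
    {"xyz": [-0.16, 0, 0.16], "twist": [0, 0, 28]},
    {"xyz": [-0.17, 0, 0.16], "twist": [0, 0, 35]},
    {"xyz": [-0.175, 0, 0.16], "twist": [0, 0, 42]}
  ]
}}

```text
time: 9.38
tool_pos: [0.3391, 0.0056, 0.2891]
ee_rot: [-1.573, -0.002, 0.846]
wrist_force: [-0.3, -0.1, 0.1]
width: 0.039
```

```bash
cat > m.py <<'E'
from h import *
import sys
p,d,ci=snap('top',sys.argv[1]); x0,y0=float(sys.argv[2]),float(sys.argv[3])
v,u=np.mgrid[0:420,0:560]; X=cloud(ci,d,u.ravel(),v.ravel()).reshape(420,560,3)
z=X[...,2]; r0=np.hypot(X[...,0]-x0,X[...,1]-y0)
m=(z>.132)&(z<.148)&(d>0)&(r0<.07); q=X[m]
(cx,cy),rad=cv2.minEnclosingCircle(q[:,:2].astype(np.float32)); print('rim',m.sum(),cx,cy,rad,np.median(q[:,2]))
r=np.hypot(X[...,0]-cx,X[...,1]-cy); k=(z>.09)&(z<.125)&(r>.056)&(r<.11)&(d>0)
q=X[k]; c=q.mean(0) if len(q) else 0; print('handle',k.sum(),c, 'az',np.rad2deg(np.arctan2(c[1]-cy,c[0]-cx))%360, r[k].min(),r[k].max())
E
python3 m.py t3 .47 0
python3 - <<'E'
from h import *
snap('wrist','w3'); o=robot.get_obs(); print(o)
E
```

```text
rim 339 0.47007495164871216 -0.0012749533634632826 0.04991142451763153 0.1402416110145963
handle 23 [ 0.40762513 -0.00837938  0.1093599 ] az 186.4901930916523 0.05676383944583963 0.06978840093139388
{'time': 9.4833, 'joint_positions': array([-1.50908422e-01, -3.92111605e-01,  1.63835300e+00,  9.26183099e-05,
        1.89248969e+00, -9.90064318e-01]), 'qvel': array([ 0.00322793,  0.03389725, -0.01163761,  0.00418794, -0.01669002,
        0.11020764]), 'joint_torque': array([ 1.34792904e-02, -1.42352933e+01, -2.98334509e+01,  1.11770706e-02,
        1.81054529e-01, -6.82600848e-01]), 'tool_pos': array([0.33992185, 0.00559106, 0.28882617]), 'ee_rot': array([-1.57314061, -0.00164335,  0.83918723]), 'wrist_force': array([-0.00198401,  0.61117085,  0.01134548]), 'wrist_torque': array([-0.07407034, -0.03728882,  0.05841092]), 'width': 0.03877107678943547}
```

View pics/t3.png

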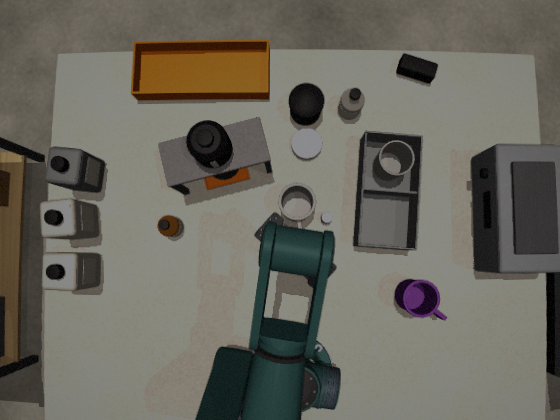

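View pics/w3.png

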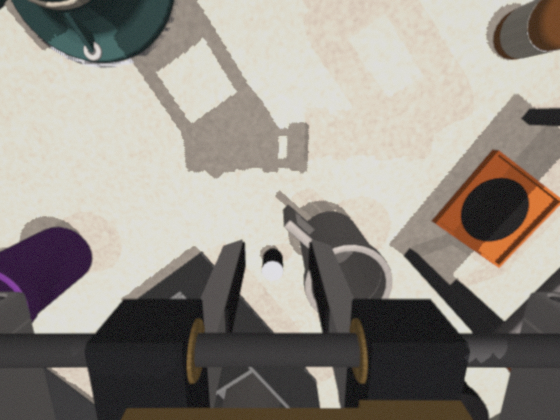

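The top view shows the jug upright on the bench, with its rim at (297,202) → (.470,-.001), z .140. The handle is at azimuth 186.4°, and the film can at (326,216) is undisturbed. Now I turn the jaws across the handle and try tilting the tool forward in free air.

{"method": "step_arm", "body": {
  "commands": [
    {"xyz": [-0.01, -0.005, 0], "twist": [0, 0, 7]},
    {"xyz": [-0.02, -0.01, 0], "twist": [0, 0, 14]},
    {"xyz": [-0.03, -0.015, 0], "twist": [0, 0, 21]},
    {"xyz": [-0.04, -0.02, 0], "twist": [0, 0, 28]},
    {"xyz": [-0.04, -0.02, 0], "twist": [0, 0, 35]},
    {"xyz": [-0.04, -0.02, 0], "twist": [0, 0, 42]},
    {"xyz": [-0.04, -0.02, 0], "twist": [0, 0, 48]},
    {"xyz": [-0.04, -0.02, 0], "twist": [0, 0, 48]}
  ],
  "fingers": 120
}}

```text
time: 10.15
tool_pos: [0.3009, -0.0146, 0.2879]
ee_rot: [-1.571, 0.0, 1.676]
wrist_force: [0.1, 1.1, 0.3]
width: 0.05
```

{"method": "step_arm", "body": {
  "commands": [
    {"xyz": [0, 0, 0], "twist": [0.8, -6.9, 0]},
    {"xyz": [0, 0, 0], "twist": [1.5, -13.9, 0]},
    {"xyz": [0, 0, 0], "twist": [2.3, -20.9, 0]},
    {"xyz": [0, 0, 0], "twist": [3.1, -27.8, 0]},
    {"xyz": [0, 0, 0], "twist": [3.8, -34.8, 0]},
    {"xyz": [0, 0, 0], "twist": [4.4, -39.8, 0]},
    {"xyz": [0, 0, 0], "twist": [4.9, -44.7, 0]},
    {"xyz": [0, 0, 0], "twist": [4.9, -44.7, 0]}
  ]
}}

```text
time: 10.82
tool_pos: [0.4035, -0.0726, 0.3077]
ee_rot: [-2.323, -0.03, 1.697]
wrist_force: [-0.5, -0.6, -0.9]
width: 0.0499
```

Run:
```python
from h import *
from scipy.spatial.transform import Rotation as Ro
o=robot.get_obs(); print(o['tool_pos'],o['joint_positions'],o['time']); print(Ro.from_euler('xyz',o['ee_rot']).as_matrix().round(3))
```

```text
[ 0.40349306 -0.07256633  0.307717  ] [-0.84654342 -0.75509783  1.97280231  0.61743293  1.47911821 -2.44628422] 10.8167
[[-0.126  0.675 -0.727]
 [ 0.992  0.107 -0.072]
 [ 0.03  -0.73  -0.683]]
```

```bash
cat > kin.py <<'E'
import numpy as np
from scipy.spatial.transform import Rotation as Ro
from scipy.optimize import least_squares
rz=lambda a:Ro.from_euler('z',a).as_matrix(); ry=lambda a:Ro.from_euler('y',a).as_matrix()
Y2Z=np.array([[1,0,0],[0,0,1],[0,-1,0]],float) # tool y along +z of wrist
def fk(q,P,s4=1):
    h,L1,e,L2,L3,d1,a1,d2=P
    R=rz(q[0]); p=np.array([0,0,h])+R@[a1,d1,0]
    R=R@ry(q[1]); p=p+R@[0,0,L1]
    R=R@ry(q[2]); p=p+R@[e,0,L2]
    R=R@rz(s4*q[3]); p=p+R@[0,d2,0]
    R=R@ry(q[4]); p=p+R@[0,0,L3]
    R=R@rz(q[5]); return p,R
D=[([1.077,.088,1.372,0,1.684,-.103],[.209,.508,.213]),
([-.66497,.06785,1.27675,0,1.79984,.2084],[.45916,-.28814,.27189]),
([-.1509,-.3921,1.63835,0,1.89249,-.99006],[.33992,.00559,.28883]),
([-.84654,-.7551,1.9728,.61743,1.47912,-2.44628],[.40349,-.07257,.30772])]
E
python3 - <<'E'
from kin import *
RD=np.array([[-0.126,0.675,-0.727],[0.992,0.107,-0.072],[0.03,-0.73,-0.683]])
for s in (1,-1):
    print(s,fk(D[3][0],np.zeros(8),s)[1].round(3))
print(fk(D[0][0],np.zeros(8))[1].round(3))
for s in(1,-1):
    f=lambda P:np.concatenate([fk(q,P,s)[0]-x for q,x in D]+[1e-3*(P-[.3,.4,0,.4,.2,0,0,0])])
    r=least_squares(f,[.3,.4,0,.4,.2,0,0,0]); print(r.x.round(4),np.abs(r.fun[:12]).round(4))
E
```

```text
1 [[ 0.126 -0.727  0.675]
 [-0.992 -0.072  0.107]
 [-0.03  -0.683 -0.73 ]]
-1 [[ 0.017 -0.982 -0.189]
 [-0.746  0.114 -0.657]
 [ 0.666  0.152 -0.73 ]]
[[-0.381 -0.925 -0.001]
 [-0.925  0.381 -0.002]
 [ 0.002  0.    -1.   ]]
[1.537e-01 4.491e-01 1.010e-01 4.969e-01 3.427e-01 5.630e-02 2.700e-03
 3.000e-04] [0.0001 0.     0.0001 0.     0.0001 0.0002 0.     0.     0.0001 0.
 0.     0.    ]
[-0.6511  0.0216 -0.5518  0.5383 -0.2363  0.1784  0.0868 -0.1116] [0.0009 0.0196 0.0017 0.0325 0.0385 0.0067 0.0775 0.0015 0.011  0.0523
 0.0131 0.006 ]
```

```bash
cat >> kin.py <<'E'
P=np.array([.1537,.4491,.1010,.4969,.3427,.0563,.0027,.0003])
LO=np.array([-3.1,-.76,.27,-1.08,.17,-2.57]);HI=np.array([3.1,2.03,2.55,4.22,2.65,2.57])
def toolR(az,tilt,flip):  # forward azimuth deg, tilt from down toward forward; flip=0: tool x = az+90
    a,t=np.deg2rad(az),np.deg2rad(tilt); f=np.array([np.cos(a),np.sin(a),0])
    y=np.array([0,0,-1])*np.cos(t)+f*np.sin(t); x=np.array([-f[1],f[0],0])*(-1 if flip else 1)
    return np.c_[x,y,np.cross(x,y)]
def ik(p,R,q0=None,n=30,seed=0):
    W=np.c_[-R[:,0],R[:,2],R[:,1]]; g=np.random.default_rng(seed); best=None
    def f(q):
        pp,RR=fk(q,P); return np.r_[(pp-p)*5,(RR-W).ravel()]
    for i in range(n):
        s=q0 if (q0 is not None and i==0) else g.uniform(LO,HI); s=np.clip(s,LO+1e-3,HI-1e-3)
        if i and q0 is None: s[0]=g.uniform(-1,1); s[3]=g.uniform(-1,1)
        r=least_squares(f,s,bounds=(LO,HI))
        if best is None or r.cost<best.cost-1e-9: best=r
        if best.cost<1e-8: break
    return best.x,best.cost
E
python3 - <<'E'
from kin import *
def tcp(hx,hy,hz,R): return np.array([hx,hy,hz])+.011*R[:,1]
for nm,(cx,cy,azh,z0) in {'bench':(.470,-.001,186.4,0),'stand':(.5955,.2138,194.7,.004)}.items():
  a=np.deg2rad(azh); h=(cx+.088*np.cos(a),cy+.088*np.sin(a))
  for fl in (0,1):
    for tilt in (0,20,30,40,50,60,75,90):
      R=toolR(azh-180,tilt,fl); q,c=ik(tcp(*h,.08+z0,R),R,n=8); print(nm,fl,tilt,'%.1e'%c,q.round(2) if c<1e-6 else '')
E
```

```text
bench 0 0 6.8e-20 [-0.18 -0.22  1.95 -0.    1.41 -1.86]
bench 0 20 1.2e-20 [-0.3  -0.52  2.19  0.15  1.15 -2.02]
bench 0 30 2.2e-21 [-0.39 -0.67  2.32  0.28  1.04 -2.16]
bench 0 40 1.4e-03 
bench 0 50 1.4e-02 
bench 0 60 4.4e-02 
bench 0 75 8.9e-02 
bench 0 90 5.3e-02 
bench 1 0 5.0e-19 [-0.18 -0.22  1.95 -0.    1.41  1.28]
bench 1 20 1.9e-19 [-0.3  -0.52  2.19  0.15  1.15  1.12]
bench 1 30 6.1e-22 [-0.39 -0.67  2.32  0.28  1.04  0.98]
bench 1 40 1.4e-03 
bench 1 50 1.2e-02 
bench 1 60 2.6e-02 
bench 1 75 8.9e-02 
bench 1 90 5.3e-02 
stand 0 0 2.4e-29 [ 0.25  0.15  1.59 -0.    1.4  -1.57]
stand 0 20 1.5e-23 [ 0.25 -0.08  1.87  0.    1.   -1.57]
stand 0 30 2.4e-27 [ 0.25 -0.18  2.01  0.    0.79 -1.57]
stand 0 40 7.5e-25 [ 0.25 -0.26  2.14  0.    0.56 -1.58]
stand 0 50 3.4e-18 [ 0.25 -0.3   2.27  0.01  0.3  -1.58]
stand 0 60 5.1e-03 
stand 0 75 1.0e-30 [ 0.26 -0.11  2.49  3.14  0.55  1.57]
stand 0 90 3.0e-31 [0.26 0.29 2.49 3.14 1.21 1.57]
stand 1 0 3.2e-27 [ 0.25  0.15  1.59 -0.    1.4   1.57]
stand 1 20 5.2e-31 [ 0.25 -0.08  1.87  0.    1.    1.57]
stand 1 30 1.2e-22 [ 0.25 -0.18  2.01  0.    0.79  1.57]
stand 1 40 1.2e-27 [ 0.25 -0.26  2.14  0.    0.56  1.57]
stand 1 50 2.4e-24 [ 0.25 -0.3   2.27  0.01  0.3   1.56]
stand 1 60 4.9e-03 
stand 1 75 5.6e-20 [ 0.26 -0.11  2.49  3.14  0.55 -1.57]
stand 1 90 4.4e-20 [ 0.26  0.29  2.49  3.14  1.21 -1.57]
```

The fitted kinematics match to 0.1 mm. At the present spot a 30° forward tilt is reachable, and it leaves about 29 mm between the gripper body and the board. Checking the whole path.

Run:
```python
from kin import *
def T(cx,cy,azh,z,tilt=30):
    a=np.deg2rad(azh); R=toolR(azh-180,tilt,0); return np.array([cx+.088*np.cos(a),cy+.088*np.sin(a),z])+.011*R[:,1],R
def S(x): t=np.deg2rad(14.7); return (.5955+x*np.cos(t),.2138+x*np.sin(t),194.7)
wp=[('hi',(.470,-.001,186.4,.2)),('mid',(.470,-.001,186.4,.14)),('grasp',(.470,-.001,186.4,.08)),('lift',(.470,-.001,186.4,.115)),('m1',(.472,.06,188.4,.115)),('m2',(.475,.12,191,.115)),('entry',(*S(-.12),.115)),('in',(*S(-.06),.115)),('over',(*S(0),.115)),('down',(*S(0),.084))]
q=None
for tilt in (30,33):
  q=np.array([-.39,-.67,2.32,.28,1.04,-2.16])
  for n,w in wp:
    p,R=T(*w,tilt); q2,c=ik(p,R,q,n=6); print(tilt,n,p.round(4),'%.0e'%c,q2.round(2)); q=q2 if c<1e-6 else q
```

```text
30 hi [ 0.388  -0.0102  0.1905] 2e-15 [-0.39 -0.72  2.1   0.25  1.31 -2.09]
30 mid [ 0.388  -0.0102  0.1305] 5e-27 [-0.39 -0.71  2.21  0.26  1.18 -2.12]
30 grasp [ 0.388  -0.0102  0.0705] 9e-25 [-0.39 -0.67  2.32  0.28  1.04 -2.16]
30 lift [ 0.388  -0.0102  0.1055] 4e-20 [-0.39 -0.7   2.26  0.27  1.13 -2.14]
30 m1 [0.3904 0.0479 0.1055] 9e-30 [-0.15 -0.69  2.25  0.17  1.08 -1.91]
30 m2 [0.394  0.1043 0.1055] 3e-30 [ 0.07 -0.64  2.23  0.07  1.03 -1.72]
30 entry [0.3996 0.1624 0.1055] 6e-31 [ 0.25 -0.55  2.19  0.    0.98 -1.58]
30 in [0.4577 0.1776 0.1055] 1e-24 [ 0.25 -0.37  2.09  0.    0.91 -1.57]
30 over [0.5157 0.1929 0.1055] 4e-25 [ 0.25 -0.22  1.97  0.    0.86 -1.57]
30 down [0.5157 0.1929 0.0745] 8e-26 [ 0.25 -0.18  2.01  0.    0.79 -1.57]
33 hi [ 0.3885 -0.0101  0.1908] 5e-05 [-0.43 -0.76  2.13  0.3   1.28 -2.12]
33 mid [ 0.3885 -0.0101  0.1308] 3e-18 [-0.43 -0.76  2.25  0.31  1.16 -2.17]
33 grasp [ 0.3885 -0.0101  0.0708] 3e-22 [-0.43 -0.71  2.35  0.34  1.02 -2.22]
33 lift [ 0.3885 -0.0101  0.1058] 5e-16 [-0.43 -0.74  2.29  0.32  1.1  -2.19]
33 m1 [0.3909 0.048  0.1058] 1e-23 [-0.18 -0.74  2.29  0.2   1.04 -1.95]
33 m2 [0.3945 0.1044 0.1058] 3e-29 [ 0.06 -0.68  2.27  0.09  0.98 -1.73]
33 entry [0.4001 0.1625 0.1058] 4e-30 [ 0.25 -0.59  2.23  0.    0.93 -1.58]
33 in [0.4581 0.1778 0.1058] 2e-23 [ 0.25 -0.41  2.13  0.    0.85 -1.57]
33 over [0.5162 0.193  0.1058] 1e-25 [ 0.25 -0.24  2.01  0.    0.8  -1.57]
33 down [0.5162 0.193  0.0748] 9e-25 [ 0.25 -0.21  2.05  0.    0.72 -1.57]
```

Run:
```python
from kin import *
from bench import robot
o=robot.get_obs(); R0=Ro.from_euler('xyz',o['ee_rot']); R=Ro.from_matrix(toolR(6.4,30,0))
print(np.rad2deg((R*R0.inv()).as_rotvec()).round(2), (np.array([.388,-.0102,.1905])-o['tool_pos']).round(4))
```

```text
[-3.24 12.78 -0.61] [-0.0155  0.0624 -0.1172]
```

{"method": "step_arm", "body": {
  "commands": [
    {"xyz": [-0.002, 0.01, -0.01], "twist": [-0.6, 2.5, -0.1]},
    {"xyz": [-0.005, 0.02, -0.025], "twist": [-1.3, 5.1, -0.2]},
    {"xyz": [-0.008, 0.03, -0.04], "twist": [-1.9, 7.7, -0.4]},
    {"xyz": [-0.011, 0.04, -0.055], "twist": [-2.6, 10.2, -0.5]},
    {"xyz": [-0.014, 0.05, -0.07], "twist": [-3.2, 12.8, -0.6]},
    {"xyz": [-0.0155, 0.058, -0.085], "twist": [-3.2, 12.8, -0.6]},
    {"xyz": [-0.0155, 0.0624, -0.1], "twist": [-3.2, 12.8, -0.6]},
    {"xyz": [-0.0155, 0.0624, -0.117], "twist": [-3.2, 12.8, -0.6]},
    {"xyz": [-0.0155, 0.0624, -0.117], "twist": [-3.2, 12.8, -0.6]}
  ],
  "fingers": 120
}}

```text
time: 11.57
tool_pos: [0.3856, -0.0074, 0.1859]
ee_rot: [-2.083, -0.004, 1.687]
wrist_force: [-0.4, 0.6, -0.2]
width: 0.0497
```

```bash
cat > st.py <<'E'
from kin import *
from bench import robot
import sys
o=robot.get_obs(); az,tilt=float(sys.argv[1]),float(sys.argv[2]); tgt=np.array([float(a) for a in sys.argv[3:6]])
R0=Ro.from_euler('xyz',o['ee_rot']); R=Ro.from_matrix(toolR(az,tilt,0))
print('t',o['time'],'pos',o['tool_pos'].round(4),'q',o['joint_positions'].round(2),'F',o['wrist_force'].round(1),'w',o['width'])
print('twist to go',np.rad2deg((R*R0.inv()).as_rotvec()).round(2),'shift to go',(tgt-o['tool_pos']).round(4))
E
python3 st.py 6.4 30 .388 -.0102 .0705
python3 - <<'E'
from h import *
snap('wrist','w4'); snap('scene','s4')
E
```

```text
t 11.5667 pos [ 0.3856 -0.0074  0.1859] q [-0.39 -0.72  2.1   0.25  1.31 -2.08] F [-0.4  0.6 -0.2] w 0.04967152944543114
twist to go [-0.18 -0.65 -0.23] shift to go [ 0.0024 -0.0028 -0.1154]
```

View pics/w4.png

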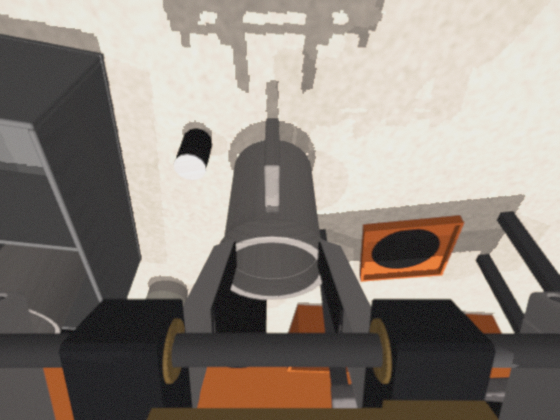

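View pics/s4.png

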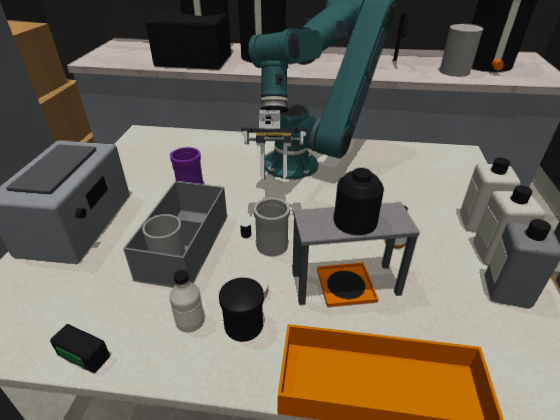

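Run:
```python
from h import *
p,d,ci=load('w4')
v,u=np.mgrid[0:420,0:560]; X=cloud(ci,d,u.ravel(),v.ravel()).reshape(420,560,3)
m=(X[...,2]>.06)&(X[...,2]<.116)&(X[...,0]<.412)&(X[...,0]>.36)&(abs(X[...,1]+.01)<.04)&(d>0)
q=X[m]
for a in np.arange(.365,.412,.006):
    k=(q[:,0]>=a)&(q[:,0]<a+.006)
    if k.sum()>3: print(round(a,3),k.sum(),q[k][:,1].min().round(4),q[k][:,1].max().round(4),q[k][:,2].max().round(3))
```

```text
0.371 310 -0.0172 -0.0064 0.109
0.377 339 -0.018 -0.0058 0.111
0.383 98 -0.0169 -0.0051 0.111
0.389 96 -0.0164 -0.0043 0.11
0.395 88 -0.016 -0.0037 0.111
0.401 83 -0.0154 -0.0038 0.111
0.407 60 -0.0141 -0.0033 0.11
```

The wrist view shows the handle at columns 265–279, between the open fingers. Depth puts the bar at (.382,-.0115), top at z .110, azimuth ≈6°, as expected. Descending.

{"method": "step_arm", "body": {
  "commands": [
    {"xyz": [0.001, -0.001, -0.005], "twist": [-0.1, -0.3, -0.1]},
    {"xyz": [0.002, -0.003, -0.015], "twist": [-0.2, -0.6, -0.2]},
    {"xyz": [0.002, -0.003, -0.027], "twist": [-0.2, -0.6, -0.2]},
    {"xyz": [0.002, -0.003, -0.039], "twist": [-0.2, -0.6, -0.2]},
    {"xyz": [0.002, -0.003, -0.051], "twist": [-0.2, -0.6, -0.2]},
    {"xyz": [0.002, -0.003, -0.063], "twist": [-0.2, -0.6, -0.2]},
    {"xyz": [0.002, -0.003, -0.075], "twist": [-0.2, -0.6, -0.2]},
    {"xyz": [0.002, -0.003, -0.087], "twist": [-0.2, -0.6, -0.2]},
    {"xyz": [0.002, -0.003, -0.098], "twist": [-0.2, -0.6, -0.2]},
    {"xyz": [0.002, -0.003, -0.107], "twist": [-0.2, -0.6, -0.2]},
    {"xyz": [0.002, -0.003, -0.113], "twist": [-0.2, -0.6, -0.2]},
    {"xyz": [0.002, -0.003, -0.115], "twist": [-0.2, -0.6, -0.2]}
  ]
}}

```text
time: 12.67
tool_pos: [0.3884, -0.0112, 0.0731]
ee_rot: [-2.098, 0.004, 1.685]
wrist_force: [-0.9, 0.4, 0.1]
width: 0.05
```

```bash
python3 st.py 6.2 30 .388 -.0108 .0705
```

```text
t 12.6667 pos [ 0.3884 -0.0112  0.0731] q [-0.4  -0.67  2.31  0.28  1.05 -2.17] F [-0.9  0.4  0.1] w 0.049985959641741934
twist to go [ 0.22  0.22 -0.35] shift to go [-0.0004  0.0004 -0.0026]
```

{"method": "step_arm", "body": {
  "commands": [
    {"xyz": [0, 0, 0], "twist": [0, 0, 0]},
    {"xyz": [0, 0, 0], "twist": [0, 0, 0]},
    {"xyz": [0, 0, 0], "twist": [0, 0, 0]},
    {"xyz": [0, 0, 0], "twist": [0, 0, 0]},
    {"xyz": [0, 0, 0], "twist": [0, 0, 0]},
    {"xyz": [0, 0, 0], "twist": [0, 0, 0]},
    {"xyz": [0, 0, 0], "twist": [0, 0, 0]},
    {"xyz": [0, 0, 0], "twist": [0, 0, 0]}
  ],
  "fingers": 255
}}

```text
time: 13.33
tool_pos: [0.3896, -0.0114, 0.0756]
ee_rot: [-2.101, 0.005, 1.685]
wrist_force: [-1.8, -0.1, 2.3]
width: 0.0123
```

{"method": "step_arm", "body": {
  "commands": [
    {"xyz": [0, 0, 0.002], "twist": [0, 0, 0]},
    {"xyz": [0, 0, 0.004], "twist": [0, 0, 0]},
    {"xyz": [0, 0, 0.006], "twist": [0, 0, 0]},
    {"xyz": [0, 0, 0.009], "twist": [0, 0, 0]},
    {"xyz": [0, 0, 0.012], "twist": [0, 0, 0]},
    {"xyz": [0, 0, 0.012], "twist": [0, 0, 0]}
  ]
}}

```text
time: 13.83
tool_pos: [0.3896, -0.0117, 0.0879]
ee_rot: [-2.101, 0.006, 1.685]
wrist_force: [0.4, 0.3, -1.7]
width: 0.012
```

```bash
python3 - <<'E'
from h import *
snap('scene','s5'); o=robot.get_obs(); print(o['wrist_force'],o['tool_pos'],o['width'])
p,d,ci=load('s5'); cv2.imwrite('pics/s5c.png',cv2.resize(p[150:300,200:420,::-1],None,fx=3.5,fy=3.5,interpolation=cv2.INTER_CUBIC))
E
cat > m2.py <<'E'
# plane fit of the rim from the wrist camera
from h import *
import sys
p,d,ci=snap('wrist',sys.argv[1]); x0,y0,z0=map(float,sys.argv[2:5])
v,u=np.mgrid[0:420,0:560]; X=cloud(ci,d,u.ravel(),v.ravel()).reshape(420,560,3)
r=np.hypot(X[...,0]-x0,X[...,1]-y0); m=(r<.054)&(r>.038)&(abs(X[...,2]-z0)<.02)&(d>0)
q=X[m]
for _ in range(6):
    A=np.c_[q[:,:2]-[x0,y0],np.ones(len(q))]; s=np.linalg.lstsq(A,q[:,2],rcond=None)[0]; e=q[:,2]-A@s; k=e>-.003
    q=q[k]
print('n',len(q),'slope deg x,y',np.rad2deg(np.arctan(s[:2])).round(2),'z',s[2].round(4),'centre',((q.min(0)+q.max(0))/2).round(4))
(cx,cy),rr=cv2.minEnclosingCircle(q[:,:2].astype(np.float32)); print(cx,cy,rr)
E
python3 m2.py w5 .47 -.001 .152; python3 m.py t5 .47 -.001
```

```text
[ 0.36100635  0.63867328 -1.62913741] [ 0.38952344 -0.01165689  0.08754145] 0.011837842421268105
n 826 slope deg x,y [-8.79 -1.2 ] z 0.1421 centre [ 0.4678 -0.0005  0.1426]
0.46781376004219055 -0.0028301700949668884 0.048008404672145844
rim 76 0.4695156514644623 -0.0008361524087376893 0.04989493265748024 0.14581206906002103
handle 104 [ 0.39200391 -0.01066685  0.11350187] az 187.22814861989855 0.05609190506622559 0.09371237444495556
```

View pics/s5c.png

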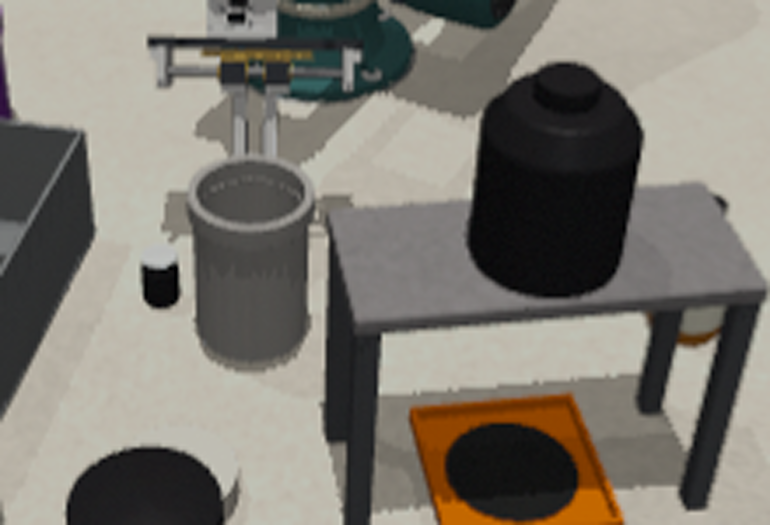

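```bash
cat > tf.py <<'E'
from h import *
import sys
for f in sys.argv[1:]:
    p,d,ci=load(f); v,u=np.mgrid[0:420,0:560]; X=cloud(ci,d,u.ravel(),v.ravel()).reshape(420,560,3)
    r=np.hypot(X[...,0]-.47,X[...,1]+.001); m=(r<.052)&(r>.040)&(abs(X[...,2]-.148)<.02)&(d>0); q=X[m]
    for _ in range(8):
        A=np.c_[q[:,:2]-[.47,-.001],np.ones(len(q))]; s=np.linalg.lstsq(A,q[:,2],rcond=None)[0]; e=q[:,2]-A@s; q=q[e>-.003]
    print(f,len(q),np.rad2deg(np.arctan(s[:2])).round(2),s[2].round(4))
E
python3 tf.py t3 t5 w4 w5
```

```text
t3 219 [-0.45 -0.22] 0.142
t5 226 [ 0.34 -0.76] 0.1533
w4 1550 [-0.14  0.27] 0.1383
w5 823 [-8.87 -1.26] 0.1422
```

View pics/w5.png

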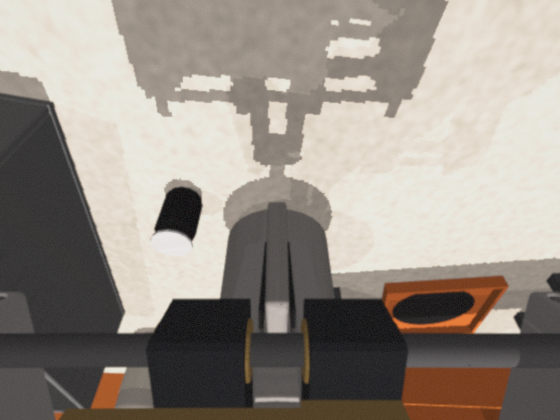

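The top-view rim fit in t5 gives a tilt ≤0.8° and rim z .153, so the jug is lifted level. The w5 fit is invalid because the gripper hides the rim there. Carrying it to the entry.

{"method": "step_arm", "body": {
  "commands": [
    {"xyz": [0, 0, 0.004], "twist": [0, 0, 0]},
    {"xyz": [0, 0.003, 0.009], "twist": [0, 0, 0]},
    {"xyz": [0, 0.01, 0.014], "twist": [0, 0, 0.3]},
    {"xyz": [0.001, 0.021, 0.018], "twist": [0, 0, 0.9]},
    {"xyz": [0.001, 0.034, 0.018], "twist": [0, 0, 1.5]},
    {"xyz": [0.002, 0.047, 0.018], "twist": [0, 0, 2.1]},
    {"xyz": [0.002, 0.06, 0.018], "twist": [0, 0, 2.8]},
    {"xyz": [0.003, 0.073, 0.018], "twist": [0, 0, 3.4]},
    {"xyz": [0.004, 0.086, 0.018], "twist": [0, 0, 4]},
    {"xyz": [0.005, 0.098, 0.018], "twist": [0, 0, 4.6]},
    {"xyz": [0.005, 0.107, 0.018], "twist": [0, 0, 5]},
    {"xyz": [0.005, 0.112, 0.018], "twist": [0, 0, 5.3]}
  ]
}}

```text
time: 14.98
tool_pos: [0.3942, 0.1019, 0.1056]
ee_rot: [-2.101, 0.005, 1.78]
wrist_force: [-0.4, 0.0, -1.8]
width: 0.0119
```

{"method": "step_arm", "body": {
  "commands": [
    {"xyz": [0, 0.004, 0], "twist": [0, 0, 0.3]},
    {"xyz": [0.001, 0.012, 0], "twist": [0, 0, 0.8]},
    {"xyz": [0.002, 0.023, 0], "twist": [0, 0, 1.3]},
    {"xyz": [0.003, 0.035, 0], "twist": [0, 0, 1.9]},
    {"xyz": [0.004, 0.046, 0], "twist": [0, 0, 2.4]},
    {"xyz": [0.005, 0.055, 0], "twist": [0, 0, 2.8]},
    {"xyz": [0.005, 0.06, 0], "twist": [0, 0, 3]},
    {"xyz": [0.005, 0.062, 0], "twist": [0, 0, 3.1]},
    {"xyz": [0.005, 0.062, 0], "twist": [0, 0, 3.1]}
  ]
}}

```text
time: 15.73
tool_pos: [0.3992, 0.1626, 0.105]
ee_rot: [-2.1, 0.006, 1.832]
wrist_force: [0.6, 0.0, -1.6]
width: 0.0121
```

```bash
python3 st.py 14.7 30 .3996 .1624 .1055
cat > m3.py <<'E'
from h import *
import sys
p,d,ci=snap('top',sys.argv[1]); x0,y0,z0=map(float,sys.argv[2:5])
v,u=np.mgrid[0:420,0:560]; X=cloud(ci,d,u.ravel(),v.ravel()).reshape(420,560,3)
r=np.hypot(X[...,0]-x0,X[...,1]-y0); m=(r<.07)&(abs(X[...,2]-z0)<.012)&(d>0); q=X[m]
for _ in range(8):
    A=np.c_[q[:,:2]-[x0,y0],np.ones(len(q))]; s=np.linalg.lstsq(A,q[:,2],rcond=None)[0]; q=q[q[:,2]-A@s>-.004]
(cx,cy),rr=cv2.minEnclosingCircle(q[:,:2].astype(np.float32))
A=np.c_[2*q[:,:2],np.ones(len(q))]; c=np.linalg.lstsq(A,(q[:,:2]**2).sum(1),rcond=None)[0]
print('rim n',len(q),'slope',np.rad2deg(np.arctan(s[:2])).round(2),'z',s[2].round(4),'mec',round(cx,4),round(cy,4),round(rr,4),'fit',c[:2].round(4),np.sqrt(c[2]+c[:2]@c[:2]).round(4))
r=np.hypot(X[...,0]-cx,X[...,1]-cy); k=(abs(X[...,2]-(z0-.03))<.008)&(r>.056)&(r<.11)&(d>0); q=X[k]
if len(q): c=q.mean(0); print('handle',len(q),c,'az',np.rad2deg(np.arctan2(c[1]-cy,c[0]-cx))%360)
E
python3 m3.py t6 .4794 .1834 .17
python3 -c "
from h import *
snap('scene','s6')"
```

```text
t 15.7333 pos [0.3992 0.1626 0.105 ] q [ 0.26 -0.56  2.19 -0.    0.98 -1.58] F [ 0.6  0.  -1.6] w 0.012071155474281687
twist to go [ 0.23  0.38 -0.28] shift to go [ 0.0004 -0.0002  0.0005]
rim n 295 slope [-0.22 -0.26] z 0.1705 mec 0.4776 0.1846 0.0501 fit [0.4778 0.1844] 0.0458
handle 97 [0.40101828 0.16390465 0.14053669] az 195.10031353836192
```

View pics/t6.png

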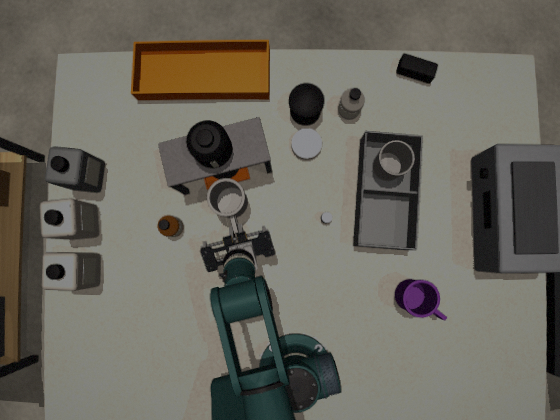

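View pics/s6.png

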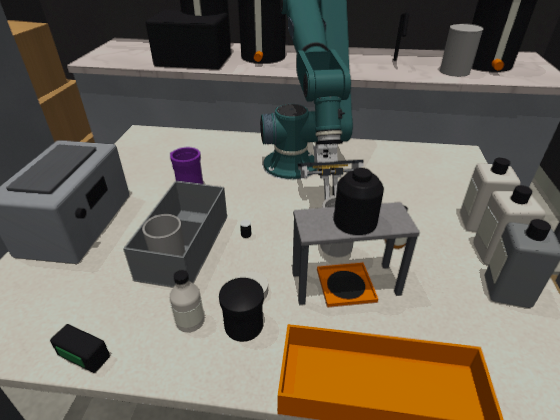

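Run:
```python
from h import *
def mark(f,box,z=.004):
    p,d,ci=load(f); r0,r1,c0,c1=box
    g=p[...,:].max(-1); m=np.zeros(g.shape,np.uint8); m[r0:r1,c0:c1]=(g[r0:r1,c0:c1]<60)*255
    c=max(cv2.findContours(m,0,cv2.CHAIN_APPROX_NONE)[0],key=cv2.contourArea)[:,0]
    q=onplane(ci,c[:,0],c[:,1],z)[:,:2]; e=cv2.fitEllipse(q.astype(np.float32)); print(f,np.round(e[0],4),np.round(e[1],4))
mark('scene0',(268,302,322,372)); mark('s6',(272,302,322,372)); mark('w4',(226,270,368,444)); mark('w3',(175,245,455,535))
def tray(f,box,z=.014):
    p,d,ci=load(f); m=cv2.inRange(cv2.cvtColor(p,cv2.COLOR_RGB2HSV),(5,150,80),(25,255,255)); k=np.zeros_like(m); k[box[0]:box[1],box[2]:box[3]]=m[box[0]:box[1],box[2]:box[3]]
    c=max(cv2.findContours(k,0,1)[0],key=cv2.contourArea)[:,0]; q=onplane(ci,c[:,0],c[:,1],z)[:,:2]
    r=cv2.minAreaRect(q.astype(np.float32)); print(f,'tray',np.round(r[0],4),np.round(r[1],4),round(r[2],1))
tray('w3',(145,275,425,560)); tray('w4',(210,285,350,470)); tray('scene0',(255,310,300,390))
```

```text
scene0 [0.5956 0.2117] [0.0927 0.0962]
s6 [0.5963 0.2118] [0.0907 0.0969]
w4 [0.5956 0.2127] [0.09   0.0956]
w3 [0.5961 0.2133] [0.0941 0.0957]
w3 tray [0.5923 0.2122] [0.1351 0.1279] 14.7
w4 tray [0.5879 0.2092] [0.1412 0.1305] 14.8
scene0 tray [0.6017 0.2117] [0.1383 0.1322] 15.0
```

The mark estimates from four views agree within 2 mm: (.5957,.2128), stand yaw 14.8°. The held jug is at (.4777,.1845), level, handle azimuth ≈195°, rim top .1705, below the outlet at .186. Moving in by (.118,.028).

{"method": "step_arm", "body": {
  "commands": [
    {"xyz": [0.003, 0.001, 0], "twist": [0, 0, 0]},
    {"xyz": [0.01, 0.0025, 0], "twist": [0, 0, 0]},
    {"xyz": [0.021, 0.005, 0], "twist": [0, 0, 0]},
    {"xyz": [0.034, 0.008, 0], "twist": [0, 0, 0]},
    {"xyz": [0.047, 0.0115, 0], "twist": [0, 0, 0]},
    {"xyz": [0.06, 0.0145, 0], "twist": [0, 0, 0]},
    {"xyz": [0.073, 0.0175, 0], "twist": [0, 0, 0]},
    {"xyz": [0.086, 0.0205, 0], "twist": [0, 0, 0]},
    {"xyz": [0.098, 0.0235, 0], "twist": [0, 0, 0]},
    {"xyz": [0.108, 0.026, 0], "twist": [0, 0, 0]},
    {"xyz": [0.115, 0.0275, 0], "twist": [0, 0, 0]},
    {"xyz": [0.118, 0.028, 0], "twist": [0, 0, 0]}
  ]
}}

```text
time: 16.83
tool_pos: [0.5186, 0.1904, 0.1049]
ee_rot: [-2.1, 0.006, 1.831]
wrist_force: [0.0, -0.1, -1.8]
width: 0.0118
```

{"method": "step_arm", "body": {
  "commands": [
    {"xyz": [0, 0, 0], "twist": [0, 0, 0]},
    {"xyz": [0, 0, -0.003], "twist": [0, 0, 0]},
    {"xyz": [0, 0, -0.007], "twist": [0, 0, 0]},
    {"xyz": [0, 0, -0.011], "twist": [0, 0, 0]},
    {"xyz": [0, 0, -0.015], "twist": [0, 0, 0]},
    {"xyz": [0, 0, -0.019], "twist": [0, 0, 0]},
    {"xyz": [0, 0, -0.021], "twist": [0, 0, 0]},
    {"xyz": [0, 0, -0.022], "twist": [0, 0, 0]},
    {"xyz": [0, 0, -0.022], "twist": [0, 0, 0]}
  ]
}}

```text
time: 17.58
tool_pos: [0.517, 0.1904, 0.0826]
ee_rot: [-2.099, 0.006, 1.832]
wrist_force: [0.1, 0.4, -3.2]
width: 0.0118
```

```bash
python3 st.py 14.7 30 .5172 .1908 .0796
python3 -c "
from h import *
p,d,ci=snap('scene','s7'); snap('wrist','w7')
cv2.imwrite('pics/s7c.png',cv2.resize(p[150:320,260:440,::-1],None,fx=3.5,fy=3.5,interpolation=cv2.INTER_CUBIC))"
```

```text
t 17.5833 pos [0.517  0.1904 0.0826] q [ 0.25 -0.2   2.    0.    0.81 -1.59] F [ 0.1  0.4 -3.2] w 0.011808086857283963
twist to go [ 0.23  0.36 -0.26] shift to go [ 0.0002  0.0004 -0.003 ]
```

View pics/s7c.png

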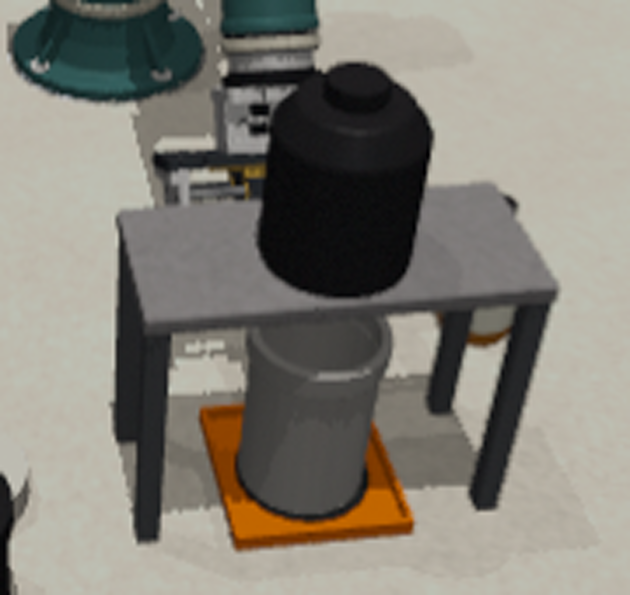

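View pics/w7.png

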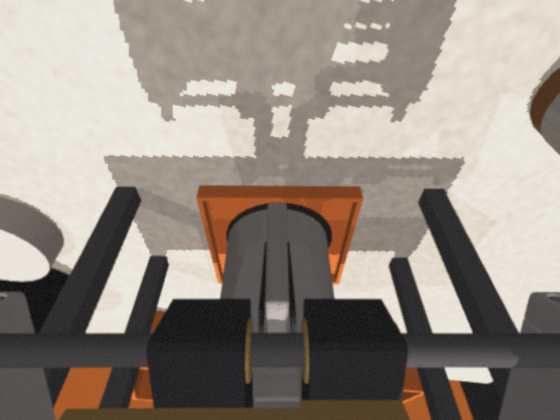

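Both views show the jug over the mark, and in the wrist view the handle (column 278) lines up with the tray centre (column 280). Lowering the last ~3 mm.

{"method": "step_arm", "body": {
  "commands": [
    {"xyz": [0, 0, -0.001], "twist": [0, 0, 0]},
    {"xyz": [0, 0, -0.002], "twist": [0, 0, 0]},
    {"xyz": [0, 0, -0.0025], "twist": [0, 0, 0]},
    {"xyz": [0, 0, -0.0025], "twist": [0, 0, 0]}
  ]
}}

```text
time: 18.02
tool_pos: [0.5172, 0.1905, 0.0804]
ee_rot: [-2.1, 0.005, 1.832]
wrist_force: [0.4, -0.3, -1.9]
width: 0.0118
```

{"method": "step_arm", "body": {
  "commands": [
    {"xyz": [0, 0, -0.001], "twist": [0, 0, 0]},
    {"xyz": [0, 0, -0.001], "twist": [0, 0, 0]}
  ]
}}

```text
time: 18.18
tool_pos: [0.5176, 0.1906, 0.0799]
ee_rot: [-2.101, 0.005, 1.832]
wrist_force: [0.2, 0.8, -1.2]
width: 0.0117
```

{"method": "step_arm", "body": {
  "commands": [
    {"xyz": [0, 0, -0.0005], "twist": [0, 0, 0]},
    {"xyz": [0, 0, -0.0005], "twist": [0, 0, 0]}
  ]
}}

```text
time: 18.35
tool_pos: [0.5177, 0.1906, 0.0797]
ee_rot: [-2.102, 0.005, 1.832]
wrist_force: [-1.3, -0.3, 0.8]
width: 0.0119
```

Contact at the expected height. Releasing.

{"method": "step_arm", "body": {
  "commands": [
    {"xyz": [0, 0, 0], "twist": [0, 0, 0]},
    {"xyz": [0, 0, 0], "twist": [0, 0, 0]},
    {"xyz": [0, 0, 0], "twist": [0, 0, 0]},
    {"xyz": [0, 0, 0], "twist": [0, 0, 0]},
    {"xyz": [0, 0, 0], "twist": [0, 0, 0]},
    {"xyz": [0, 0, 0], "twist": [0, 0, 0]},
    {"xyz": [0, 0, 0], "twist": [0, 0, 0]}
  ],
  "fingers": 120
}}

```text
time: 18.93
tool_pos: [0.5173, 0.1905, 0.0791]
ee_rot: [-2.1, 0.006, 1.832]
wrist_force: [0.2, -0.2, 0.3]
width: 0.0499
```

```bash
python3 -c "
from h import *
p,d,ci=snap('scene','s8'); w,_,_=snap('wrist','w8')
cv2.imwrite('pics/s8c.png',cv2.resize(p[150:320,260:440,::-1],None,fx=3.5,fy=3.5,interpolation=cv2.INTER_CUBIC))
print(robot.get_obs()['tool_pos'],robot.get_obs()['width'])
v,u=np.mgrid[0:420,0:560]
X=cloud(ci,d,u.ravel(),v.ravel()).reshape(420,560,3)
# body far-side surface: circle fit
m=(X[...,2]>.04)&(X[...,2]<.115)&(np.hypot(X[...,0]-.5957,X[...,1]-.2128)<.06)&(d>0); q=X[m]
from scipy.optimize import least_squares
f=lambda c:np.hypot(q[:,0]-c[0],q[:,1]-c[1])-.046
r=least_squares(f,[.5957,.2128],loss='soft_l1',f_scale=.002); print('body',len(q),r.x.round(4),np.median(abs(r.fun)))
"
```

```text
[0.51728181 0.19046396 0.07903312] 0.04966575202315437
body 1138 [0.598  0.2098] 0.001556376723265751
```

View pics/w8.png

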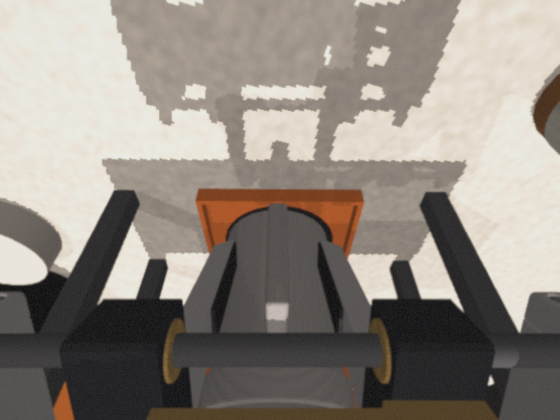

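{"method": "step_arm", "body": {
  "commands": [
    {"xyz": [-0.003, -0.001, 0.004], "twist": [0, 0, 0]},
    {"xyz": [-0.008, -0.002, 0.01], "twist": [0, 0, 0]},
    {"xyz": [-0.014, -0.004, 0.018], "twist": [0, 0, 0]},
    {"xyz": [-0.021, -0.005, 0.026], "twist": [0, 0, 0]},
    {"xyz": [-0.028, -0.007, 0.034], "twist": [0, 0, 0]},
    {"xyz": [-0.035, -0.009, 0.042], "twist": [0, 0, 0]},
    {"xyz": [-0.042, -0.011, 0.05], "twist": [0, 0, 0]},
    {"xyz": [-0.049, -0.013, 0.06], "twist": [0, 0, 0]},
    {"xyz": [-0.06, -0.016, 0.075], "twist": [0, 0, 0]},
    {"xyz": [-0.075, -0.02, 0.09], "twist": [0, 0, 0]},
    {"xyz": [-0.09, -0.024, 0.105], "twist": [0, 0, 0]},
    {"xyz": [-0.1, -0.026, 0.115], "twist": [0, 0, 0]}
  ]
}}

```text
time: 20.03
tool_pos: [0.4165, 0.1642, 0.1966]
ee_rot: [-2.103, 0.006, 1.832]
wrist_force: [0.5, -0.8, 0.4]
width: 0.0495
```

```bash
python3 -c "
from h import *
from scipy.optimize import least_squares
p,d,ci=snap('wrist','w9'); s,_,_=snap('scene','s9'); t,_,_=snap('top','t9')
print(robot.get_obs()['tool_pos'],robot.get_obs()['wrist_force'],robot.get_obs()['time'])
v,u=np.mgrid[0:420,0:560]
X=cloud(ci,d,u.ravel(),v.ravel()).reshape(420,560,3); R=np.hypot(X[...,0]-.5957,X[...,1]-.2128)
m=(X[...,2]>.136)&(X[...,2]<.152)&(R<.06)&(d>0); q=X[m]
if len(q)>20:
  A=np.c_[q[:,:2]-[.5957,.2128],np.ones(len(q))]; print('rim',len(q),np.linalg.lstsq(A,q[:,2],rcond=None)[0].round(4),q.min(0),q.max(0))
m=(X[...,2]>.1)&(X[...,2]<.12)&(R>.056)&(R<.1)&(d>0); q=X[m]; print('handle',len(q),q.mean(0) if len(q) else '')
c=[.5957,.2128]
if len(q): print('az',np.rad2deg(np.arctan2(*(q.mean(0)[:2]-c)[::-1]))%360, np.rad2deg(np.arctan(np.polyfit(q[:,0],q[:,1],1)[0])))
"
python3 - <<'E'
import cv2; s=cv2.imread('pics/s9.png'); cv2.imwrite('pics/s9c.png',cv2.resize(s[150:320,260:440],None,fx=3.5,fy=3.5,interpolation=cv2.INTER_CUBIC))
E
```

```text
[0.41752227 0.1645788  0.19603538] [-0.0420491   0.16760133  0.4608456 ] 20.1833
rim 1676 [0.     0.0017 0.141 ] [0.54568962 0.16139175 0.13601076] [0.64568511 0.26022662 0.14430287]
handle 380 [0.51734729 0.19034117 0.11096018]
az 195.99429033881384 13.404404951537506
```

View pics/w9.png

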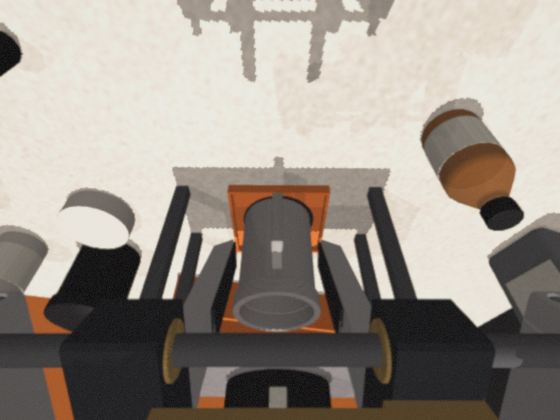

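View pics/s9c.png

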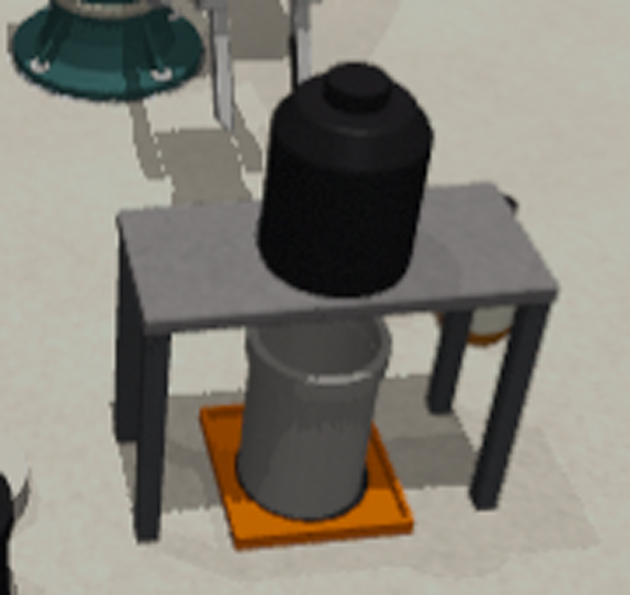

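View pics/t9.png

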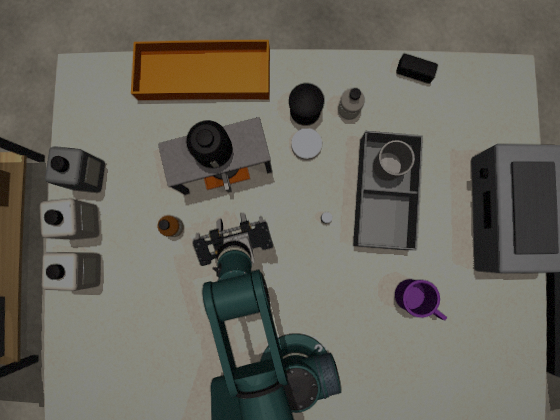

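```bash
python3 -c "
from bench import robot
print(robot.close_job())"
```

```text
the job is handed in; nothing more can be done
None
```

I finished the task and handed the job in at about 20 s of the 64 s. The jug stands upright in the drip tray under the outlet, with the handle pointing out of the open front.

**What I did:** I lifted the jug out of the crate by its rim and stood it upright on the bench at (0.47, 0.00), then let go. I took it again by the handle bar with the tool tilted 30° forward, slid it in under the outlet and lowered it until it touched the tray. Then I let go and backed the arm off.

**Last checks:**
- **Jug position:** the jug's rim centre measured (0.5957, 0.2108), against a mark position of about (0.5957, 0.2128). That is about 2 mm off to one side.
- **Upright:** the rim is level, at a height of 0.141 m against the expected 0.144 m.
- **Handle direction:** the handle points at about 194.7°, against a target of about 194.8°.
- **Other things:** the crate, beaker, bottles, film can, reel and purple jug look unmoved in the top view. I compared them by eye, not by measurement.
- **Forces:** the wrist force stayed within a few newtons in every reading.

**Checks that failed or disagreed:**
- A wrist-camera tilt check just after I lifted the jug by the handle gave about 9°, because the gripper hid the rim. The top camera showed it level within 0.8°, so I went on.
- A fit to the jug's body in the scene camera put it about 3 mm from the mark, slightly more than the rim measurement.
- My first try at tilting the tool to 45° was out of reach, and the arm drifted about 0.1 m through free air without touching anything.

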